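Slide the bench magnifier to the red stop

TASK

Bring the magnifier over the end of the phone that the red stop marks: with a fingertip, press down the green pad in the middle of the grey slider to free its brake, and with the pad held down push the slider along the rail until it sits against the red stop. Then lift off so that the pad springs up and the brake holds. Do not touch the magnifier itself, and leave the box, the screwdriver and the wooden case where they lie.

Things in the scene. Friction and masses are not known exactly. Their poses are not given: they have to be found in the camera images.
- rail_base: grey base plate, fixed to the desk, 215 x 400 x 12 mm, carrying an aluminium rail (30 mm wide, 370 mm long, top 30 mm above the desk) and, beside the rail, a black phone lying flat. Origin on the desk under the rail's middle; its y axis runs along the rail, its +x axis points from the rail to the phone (phone centre 105 mm away).
- carriage (a joint): position in m of the grey slider along the rail, 0 at the rail's middle, growing along rail_base's +y. The slider is 90 mm long along the rail and 74 mm wide; a stalk on its phone side carries the magnifier. With the pad up a spring brake locks it (it resists over 20 N); with the pad down it slides with about 1 N.
- press_pad (a joint): how far in m the green pad is pressed down: 0 up, 0.005 fully down (hard end). The brake lets go gradually and is fully free from about 0.002. The spring needs about 7 N at first and 9.5 N fully down; the pad springs up when let go.
- pad_top (a point): middle of the top face of the green pad (60 mm across x 64 mm along the rail), 52 mm above the desk when up; it moves with the slider and sinks with the pad. The pad lies between the slider's two end ridges, whose inner faces are 33 mm before and behind the slider's middle; each is 12 mm thick, its top 60 mm above the desk (8 mm above the raised pad).
- red_stop: red collar fixed across the rail, 50 mm across it, 24 mm thick along it, top 50 mm above the desk, a thumbscrew on the side away from the phone. Origin at desk height on the rail's centre line, mid-thickness. It may be towards either end of the rail. The slider touches it, and goes no further, when their middles are 57 mm apart along the rail.
- grey_stop: a grey collar of the same shape on the other side of the slider; not the target.
- loupe: the magnifier, a black ring (73 mm over all) with a glass, carried by the slider above the phone: ring centre 105 mm from the rail's middle line towards the phone, top 63 mm above the desk. Origin in the middle of the glass, 58 mm above the desk. Not to be touched.
- phone_box: white cardboard phone box, loose, 90 x 165 x 48 mm, origin under its centre. Leave alone.
- screwdriver: orange-handled screwdriver, loose, 170 mm long, lying along its x axis. Leave alone.
- bit_case: small closed wooden case, loose, 70 x 100 x 30 mm, origin under its centre. Leave alone.

How it is judged:
On the way, in this order (a step that is already met when the one before it is completed fails the run):
1. the pad is pressed at least 2 mm with the slider still within 10 mm of its start (value of joint press_pad above 0.002 m and distance of loupe from where it was at the start of the episode below 0.01 m), for 0.1 s.
2. the slider is pushed against the red stop with the pad still pressed at least 1 mm (value of joint press_pad above 0.001 m and horizontal distance between pad_top and red_stop below 0.06 m), for 0.1 s.
At the end, for the whole second after the job is handed in: the slider rests against the red stop (middles at most 60 mm apart; 57 mm is contact) and the pad is up again (pressed less than 0.8 mm) (horizontal distance between pad_top and red_stop below 0.06 m and value of joint press_pad below 0.0008 m and velocity of joint carriage between -0.005 and 0.005 m/s); the robot touches nothing.
It fails at once if the magnifier is touched (contact force between any of the fingers, the arm and loupe above 0.5 N).
It fails at once if the box, the screwdriver or the wooden case is moved more than 20 mm or lifted (distance of any of phone_box, screwdriver, bit_case from where it was at the start of the episode above 0.02 m).
It also fails if it takes over 35 s, if anything falls off the work surface, if the arm or the gripper's body presses on something with over 40 N, if the wrist force passes 120 N, or if a joint passes its speed limit or range.

ROBOT

A 7-joint arm with a two-finger parallel gripper is mounted at the origin on the work surface. World frame = base frame: x ahead of the robot, y to its left, z up, the work surface at z = 0. Lengths are in m, angles in rad, forces in N, time in s.
With the tool pointing down it reaches from about 0.4 to 0.9 m from the base axis. Payload 5.6 kg.
Tool frame: the origin (TCP) lies midway between the tips of the shut fingers; the grasp point (between the pads) lies 19 mm behind it; y points along the fingers, z is the direction in which the jaws open and shut, and the axes are right-handed (so a half turn about y gives the same grasp; the last joint's range is limited). The gripper opens to 92 mm and grips with 3 to 60 N. Pads are 20 mm wide; open, the fingers measure 128 mm over their backs; the gripper's body (75 mm by 189 mm) begins 69 mm behind the grasp point.
Start: joints at [-1.334, 0.468, -0.012, 1.603, 0.006, 1.071, -0.056], TCP at [0.18, 0.625, 0.188] pointing down, gripper open.
Joint ranges: [-2.53, 2.53], [-0.31, 2.02], [-1.57, 1.55], [0.28, 2.44], [-1.29, 4.43], [0.15, 1.84], [-2.92, 2.92]. Speed limits (rad/s): [2.57, 2.57, 3.14, 3.14, 3.14, 3.14, 3.14].

INTERFACE

Orientations are given as a 3x3 rotation matrix whose columns are the frame's x, y, z axes.
In Python, from station import env, effector, solver, viewer, workorder, search_frame, tip_of gives the robot as it stands. Calls block until the motion is done:
- env.reach(position, orientation): joint-space move of the TCP to a pose.
- env.movel(position, frame=None, rate=0.15): straight line of the TCP; frame=None keeps the orientation; rate is the mean speed in m/s.
- env.goto_joints(angles): joint-space move.
- effector.release() and effector.grasp(squeeze=None): open the fingers fully, or close them until they stop; squeeze is the grip in N (None keeps the last).
- env.pause(seconds).
- solver.inverse_kinematics(position, orientation): joint angles nearest the present ones, or None.
- env.sense(): the state.
- viewer.read_camera(name): name is "scene" or "top" or "wrist"; returns (picture, depth): 384x512x3 uint8, red, green, blue; 384x512 float32, m along the optical axis (not along the pixel's ray), 0 where there is no reading.
- viewer.camera_info(name): a dict with "intrinsics" (3x3 intrinsics, pixels), "eye" and "rotation" of the camera in the world; the wrist camera has in their place "T_tool_cam" (4x4, takes a point from camera to tool coordinates, whose origin is the TCP and whose axes are the tool frame's). Camera axes: x right, y up, looking along -z (the intrinsics and any distortion apply to the point x, -y, -z); pixel columns grow to the right and rows downward; lengths in m; the calibration is good to about 2 mm. A picture is of the moment at which its call begins: read the wrist's pose just before it. camera_info takes no time and is no camera call.
A pose or a line that the arm cannot do raises env.PlanningError and nothing moves.
- workorder.finish_job(): hands the job in, once; it reports no verdict.
Trained networks look in the newest picture that a camera, given by its name, has taken for a name from the list of things; names that differ only in an ending like _2 or _b are one class to them, and where a whole thing is asked for, a point or a joint stands for the part that bears it (a point fixed in the world has none). Each returns a list of dicts, best first, with "score" (0 to 1); they miss things now and then, are a little off and sometimes report something else, mostly with a low value. They report only what shows in the picture. A call takes as long as a camera call.
- search_frame(camera, name): "at" ([x, y, z] in m, in world coordinates, good to about 4 mm: the middle of the surface that is visible of it).
- tip_of(camera, name): "at" ([x, y, z] in m, in world coordinates, good to about 4 mm: a listed point, or the origin of a listed thing).
The state is a dict: "t": time; "joint_positions": joint angles; "joint_velocities": joint speeds; "tau": joint torques, N m; "ee_pos": TCP position; "tcp_rot": TCP orientation; "wrist_force": force on the tool from outside, world axes, zero at the start; "moment": the same for the moment, N m; "gripper_width": finger opening in m.
Only numpy, scipy, OpenCV 4.12 (cv2) and the standard library are available. Lean on these libraries where they do the work, as an engineer would, in place of code of your own. Each camera call takes 0.05 s, during which the arm holds its last target.

## Working session

There is one attempt and no reset: what is moved stays moved. The work goes in short steps, each a Python script; the robot and the scene stay as the last script left them, time stands still between calls to the robot, and variables do not carry over. Pictures are saved under pics/ and viewed, and the job is handed in when it is done.

```bash
mkdir -p pics; ls; python3 - <<'E'
from station import env, effector, solver, viewer, search_frame, tip_of
import cv2, numpy as np
s=env.sense(); print(s['t'],s['ee_pos'],s['tcp_rot'],s['gripper_width'])
for c in ['scene','top']:
    p,d=viewer.read_camera(c); cv2.imwrite(f'pics/{c}0.png',p[:,:,::-1])
    i=viewer.camera_info(c); print(c,i['eye'])
    for n in ['pad_top','red_stop','grey_stop','loupe','rail_base','phone_box','screwdriver','bit_case']:
        print(n,[(np.round(r['at'],3),round(r['score'],2)) for r in tip_of(c,n)[:2]])
print(env.sense()['t'])
E
```

```text
pics
0.0 [0.17938069 0.62408019 0.18714442] [[ 9.61090576e-01 -4.04840804e-04  2.76233128e-01]
 [-2.76233409e-01 -1.74554834e-03  9.61088995e-01]
 [ 9.30902348e-05 -9.99998395e-01 -1.78946061e-03]] 0.09192451214604694
scene [ 1.11359413 -0.15303541  0.81074878]
pad_top []
red_stop [(array([ 0.584,  0.188, -0.   ]), 0.66)]
grey_stop [(array([ 0.626, -0.113,  0.   ]), 0.75), (array([0.607, 0.033, 0.054]), 0.31)]
loupe [(array([0.71 , 0.05 , 0.056]), 0.85)]
rail_base [(array([0.609, 0.033, 0.   ]), 0.82)]
phone_box [(array([0.602, 0.41 , 0.004]), 0.72)]
screwdriver []
bit_case [(array([ 0.629, -0.362, -0.   ]), 0.59)]
top [ 0.29319311 -0.01436722  1.59780668]
pad_top [(array([0.606, 0.03 , 0.056]), 0.66)]
red_stop [(array([0.586, 0.18 , 0.001]), 0.63)]
grey_stop [(array([ 0.632, -0.117,  0.003]), 0.44)]
loupe [(array([0.708, 0.051, 0.064]), 0.87)]
rail_base [(array([ 0.606,  0.031, -0.001]), 0.88)]
phone_box []
screwdriver [(array([ 0.48 , -0.428, -0.001]), 0.78)]
bit_case [(array([ 0.631, -0.367,  0.   ]), 0.91)]
0.9
```

View pics/scene0.png

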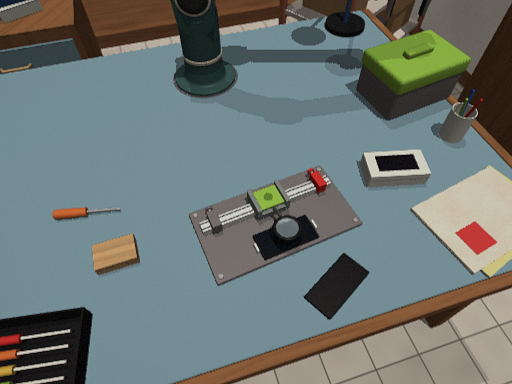

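View pics/top0.png

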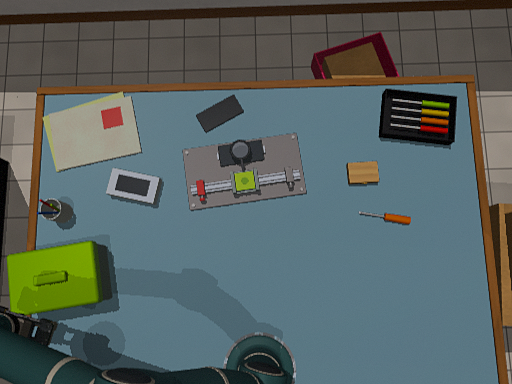

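The scene picture shows the green pad at about (268,198), the red stop at (317,180) towards +y, and the grey stop at (212,218). The networks agree with this. Next I'll refine the positions from depth and check how high the green toolbox next to the gripper is.

```bash
cat > h.py <<'E'
from station import env, effector, solver, viewer, workorder, search_frame, tip_of
import cv2, numpy as np
def cloud(c):
    p,d=viewer.read_camera(c); i=viewer.camera_info(c); K=np.array(i['intrinsics'])
    if 'eye' in i: R=np.array(i['rotation']);e=np.array(i['eye'])
    v,u=np.mgrid[0:d.shape[0],0:d.shape[1]]
    pt=cv2.undistortPoints(np.stack([u,v],-1).reshape(-1,1,2).astype(np.float32),K,np.array(i.get('distortion',np.zeros(5)),float)).reshape(*d.shape,2)
    P=np.stack([pt[...,0]*d,-pt[...,1]*d,-d],-1)
    return p,d,P@R.T+e
E
python3 - <<'E'
from h import *
print(viewer.camera_info('top').keys())
for c in ['top','scene']:
    p,d,W=cloud(c); h=cv2.cvtColor(p,cv2.COLOR_RGB2HSV)
    inb=(d>0)&(abs(W[...,0]-.6)<.09)&(abs(W[...,1]-.03)<.2)&(W[...,2]>.015)
    g=inb&(h[...,0]>28)&(h[...,0]<50)&(h[...,1]>120)&(h[...,2]>80)
    r=inb&((h[...,0]<8)|(h[...,0]>172))&(h[...,1]>150)&(h[...,2]>70)
    for n,m in (('pad',g),('red',r)):
        q=W[m]; print(c,n,m.sum(),q.mean(0).round(4),q.min(0).round(3),q.max(0).round(3))
    t=(d>0)&(h[...,0]>28)&(h[...,0]<60)&(h[...,1]>150)&(W[...,1]>.3)
    q=W[t]; print('box',np.percentile(q,[2,50,98],axis=0).round(3).tolist())
    m=inb&(W[...,2]>.055)&(abs(W[...,0]-.6)<.05); print('ridges?',m.sum(),W[m].mean(0))
E
```

```text
dict_keys(['intrinsics', 'eye', 'rotation'])
top pad 337 [0.6049 0.0343 0.052 ] [0.575 0.003 0.031] [0.637 0.068 0.063]
top red 115 [0.5824 0.1812 0.0481] [0.546 0.168 0.032] [0.612 0.197 0.058]
box [[0.207, 0.483, 0.128], [0.3, 0.611, 0.155], [0.4, 0.749, 0.174]]
ridges? 251 [0.60867248 0.03124752 0.05910113]
scene pad 464 [0.6098 0.0346 0.0504] [0.576 0.001 0.045] [0.641 0.069 0.055]
scene red 192 [0.5918 0.18   0.0442] [0.549 0.167 0.022] [0.618 0.195 0.051]
box [[0.215, 0.477, 0.113], [0.332, 0.592, 0.152], [0.413, 0.744, 0.17]]
ridges? 217 [0.60995199 0.03286927 0.05789062]
```

```bash
cat >> h.py <<'E'
a=np.array([-0.146,0.989]);a/=np.linalg.norm(a)
R0=np.array([[a[1],0,a[0]],[-a[0],0,a[1]],[0,-1,0]])
E
python3 - <<'E'
from h import *
effector.grasp(10)
s=env.sense();p=np.array(s['ee_pos']);print(s['t'],s['gripper_width'])
env.movel([p[0],p[1],0.33],rate=0.3)
env.reach([0.607,0.034,0.25],R0)
s=env.sense();print(s['t'],s['ee_pos'],s['wrist_force'])
p,d=viewer.read_camera('wrist');cv2.imwrite('pics/w1.png',p[:,:,::-1])
np.savez('w1.npz',p=p,d=d,pos=s['ee_pos'],R=s['tcp_rot'])
i=viewer.camera_info('wrist')
K=np.array(i['intrinsics']);T=np.array(i['T_tool_cam']);print(i.keys())
v,u=np.mgrid[0:384,0:512]
P=np.stack([(u-K[0,2])/K[0,0]*d,-(v-K[1,2])/K[1,1]*d,-d],-1)
W=(P@T[:3,:3].T+T[:3,3])@np.array(s['tcp_rot']).T+np.array(s['ee_pos'])
h=cv2.cvtColor(p,cv2.COLOR_RGB2HSV)
inb=(d>0)&(W[...,2]>.015)&(W[...,2]<.08)
g=inb&(h[...,0]>28)&(h[...,0]<50)&(h[...,1]>120)&(h[...,2]>80)
r=inb&((h[...,0]<8)|(h[...,0]>172))&(h[...,1]>150)&(h[...,2]>70)
for n,m in (('pad',g),('red',r)):
    q=W[m]
    if len(q):
        print(n,m.sum(),np.median(q,0).round(4),q.min(0).round(3),q.max(0).round(3))
        print(cv2.minAreaRect(q[abs(q[:,2]-np.median(q[:,2]))<.004][:,:2].astype(np.float32)*1000))
for n in ['pad_top','red_stop','loupe']: print(n,[(np.round(x['at'],3),round(x['score'],2)) for x in tip_of('wrist',n)[:2]])
print(env.sense()['t'])
E
```

```text
2.3417 0.000674980947073373
5.5583 [0.60701382 0.03514956 0.24991766] [-0.12709482 -0.33102861  0.74023639]
dict_keys(['intrinsics', 'T_tool_cam'])
pad 2165 [0.6041 0.0341 0.0536] [ 0.573 -0.     0.039] [0.638 0.07  0.056]
((605.6036987304688, 33.69491195678711), (59.10104751586914, 63.85326385498047), 7.252040386199951)
red 917 [0.583  0.1771 0.0508] [0.544 0.166 0.022] [0.612 0.196 0.054]
((578.49951171875, 179.75270080566406), (66.22406768798828, 24.156919479370117), 7.761384963989258)
pad_top [(array([0.601, 0.036, 0.056]), 0.93), (array([ 0.626, -0.114, -0.005]), 0.38)]
red_stop [(array([0.584, 0.18 , 0.001]), 0.68)]
loupe []
5.7583
```

View pics/w1.png

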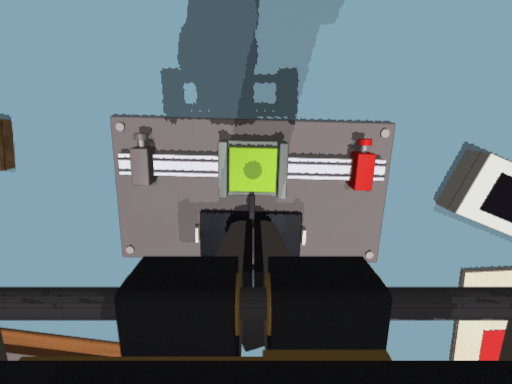

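The wrist picture shows the pad at (253,170), the red stop at (363,170) and a clear way between them. Measured rail direction is about 7.5°, pad at (0.6055, 0.034), and about 91 mm to travel. I'll press next, watching the force.

```bash
sed -i 's/-0.146,0.989/-0.134,0.991/' h.py; cat >> h.py <<'E'
pad=np.array([0.6055,0.034]); start=pad+a*0.004
E
python3 - <<'E'
from h import *
env.movel([*start,0.12],R0,rate=0.15)
env.movel([*start,0.058],rate=0.08)
f0=np.array(env.sense()['wrist_force']);print(f0.round(2))
zc=None;z=0.056
while z>0.040:
    env.movel([*start,z],rate=0.03)
    s=env.sense();f=np.array(s['wrist_force'])-f0
    print(round(z,4),s['ee_pos'].round(4),f.round(2),round(s['t'],2))
    if zc is None and f[2]>4: zc=z
    if f[2]>8.6: break
    z-=0.001
np.save('z.npy',z)
E
```

```text
[0.08 0.05 0.74]
0.056 [0.6051 0.038  0.0563] [ 0.01  0.34 -0.49] 7.95
0.055 [0.6049 0.038  0.055 ] [ 0.31  0.04 -0.55] 8.2
0.054 [0.6049 0.038  0.0539] [-0.58  1.17 -0.37] 8.45
0.053 [0.6049 0.0379 0.0529] [-0.74  0.66 -1.21] 8.7
0.052 [0.6049 0.038  0.0519] [-0.73  0.19 -0.04] 8.95
0.051 [0.6049 0.038  0.0509] [-0.23 -1.6  -0.98] 9.2
0.05 [0.6049 0.0379 0.0499] [ 0.33  0.84 -0.88] 9.45
0.049 [0.6049 0.038  0.0489] [ 0.04 -0.4  -1.06] 9.7
0.048 [0.6049 0.038  0.0479] [-0.37  0.01 -1.45] 9.95
0.047 [0.6049 0.0379 0.0469] [-0.24 -1.02 -0.92] 10.2
0.046 [0.6049 0.038  0.0459] [-0.07 -0.38 -1.81] 10.45
0.045 [0.6049 0.038  0.0449] [ 0.22  1.   -1.28] 10.7
0.044 [0.6049 0.038  0.0439] [-0.55 -0.19  0.13] 10.95
0.043 [0.6049 0.0379 0.0429] [ 0.11 -0.48 -0.05] 11.2
0.042 [0.6049 0.038  0.0419] [-0.7   0.23 -0.96] 11.45
0.041 [0.6049 0.038  0.0409] [-0.24  0.23 -0.82] 11.7
```

No contact force even at a commanded 41 mm, where the pad should already be pressed. Checking with the cameras before going lower.

```bash
python3 - <<'E'
from h import *
s=env.sense();print(s['ee_pos'],s['wrist_force'],s['gripper_width'],s['tau'].round(1),s['tcp_rot'].round(3).tolist())
p,d,W=cloud('scene');cv2.imwrite('pics/s2.png',cv2.resize(p[130:300,170:370],None,fx=4,fy=3.5,interpolation=cv2.INTER_CUBIC)[:,:,::-1])
np.save('W2.npy',W)
p,d=viewer.read_camera('wrist');cv2.imwrite('pics/w2.png',p[:,:,::-1])
E
```

```text
[0.60490005 0.03795313 0.04091701] [-0.15962915  0.27941984 -0.07611108] 0.0004304186666246271 [ -0.  -50.3   7.  -18.1   0.    0.1   0. ] [[0.991, -0.0, -0.134], [0.134, -0.0, 0.991], [-0.0, -1.0, -0.0]]
```

View pics/s2.png

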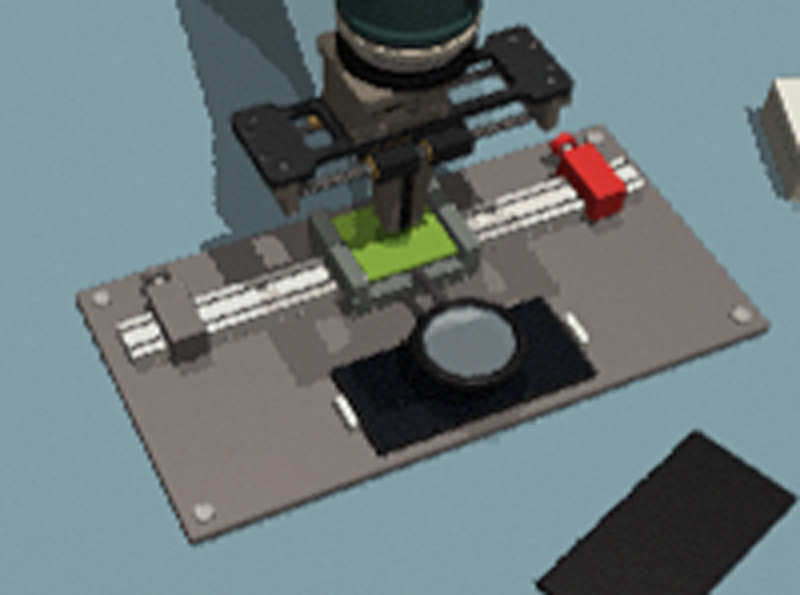

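View pics/w2.png

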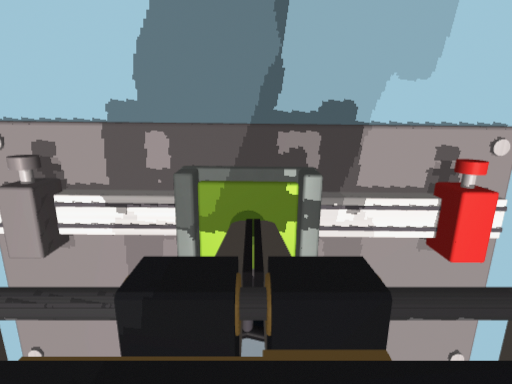

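```bash
python3 - <<'E'
from h import *
p,d,W=cloud('scene'); h=cv2.cvtColor(p,cv2.COLOR_RGB2HSV)
inb=(d>0)&(abs(W[...,0]-.6)<.09)&(abs(W[...,1]-.03)<.06)&(W[...,2]>.015)
g=inb&(h[...,0]>28)&(h[...,0]<50)&(h[...,1]>120)&(h[...,2]>60)
q=W[g];print(g.sum(),np.median(q,0),np.percentile(q[:,2],[5,25,75,95]))
m=(d>0)&(np.hypot(W[...,0]-.605,W[...,1]-.038)<.03)&~g
vv,uu=np.nonzero(m&(W[...,2]>.04)&(W[...,2]<.15))
for v in range(vv.min(),vv.max()+1):
    k=uu[vv==v]
    if len(k): print(v,k.min(),k.max(),W[v,k,2].round(3).min(),W[v,k,2].round(3).max(), W[v,k,0].mean().round(3))
s=env.sense();print(s['t'])
E
```

```text
357 [0.61701455 0.02753111 0.05024413] [0.04812755 0.0492565  0.05118281 0.05281044]
176 275 276 0.138 0.14 0.616
177 275 277 0.131 0.136 0.615
178 275 278 0.13 0.134 0.617
179 275 278 0.125 0.131 0.616
180 262 277 0.118 0.127 0.614
181 262 277 0.112 0.126 0.614
182 262 277 0.11 0.128 0.615
183 263 277 0.109 0.128 0.617
184 263 276 0.105 0.124 0.616
185 263 276 0.099 0.118 0.616
186 263 276 0.095 0.112 0.616
187 263 276 0.091 0.111 0.616
188 263 278 0.058 0.104 0.614
189 264 279 0.05 0.101 0.612
190 263 279 0.05 0.096 0.613
191 264 280 0.049 0.093 0.613
192 265 280 0.049 0.088 0.615
193 265 280 0.052 0.082 0.615
194 265 272 0.067 0.079 0.616
195 266 271 0.066 0.074 0.617
196 264 270 0.048 0.068 0.61
197 264 269 0.049 0.053 0.609
198 264 265 0.05 0.05 0.609
11.85
```

The pad is still up (50 mm), and in the depth image the lowest visible part of the fingertip is at about 65 mm. So the tips sit about 20 mm higher than the TCP reading suggests. I'll keep descending, guided by force.

```bash
python3 - <<'E'
from h import *
f0=np.array([-.2,0,-.3])
z=0.0395
while z>0.020:
    env.movel([*start,z],rate=0.03)
    s=env.sense();f=np.array(s['wrist_force'])-f0
    print(round(z,4),s['ee_pos'][2].round(4),f.round(2),round(s['t'],2))
    if f[2]>4: break
    z-=0.0015
np.save('z.npy',z)
E
```

```text
0.0395 0.0394 [ 0.05 -0.13 -0.21] 12.1
0.038 0.0379 [ 0.23  0.31 -0.08] 12.35
0.0365 0.0364 [ 0.9  -0.41 -0.23] 12.6
0.035 0.0349 [ 0.44 -0.97  0.62] 12.85
0.0335 0.0334 [0.42 0.8  0.54] 13.1
0.032 0.0319 [ 0.24 -0.63  0.13] 13.35
0.0305 0.0304 [ 0.28 -0.01 -0.12] 13.6
0.029 0.0289 [ 0.56 -0.63  0.21] 13.85
0.0275 0.0274 [-0.35  0.33  0.13] 14.1
0.026 0.0261 [0.06 0.29 1.34] 14.35
0.0245 0.025 [-1.86  0.86  5.71] 14.6
```

```bash
python3 - <<'E'
from h import *
f0=np.array([-.2,0,-.1])
z=0.0240
while z>0.018:
    env.movel([*start,z],rate=0.03)
    F=[];
    for _ in range(4): env.pause(0.02);F.append(env.sense()['wrist_force'])
    s=env.sense();f=np.mean(F,0)-f0
    print(round(z,4),s['ee_pos'].round(4),f.round(2),round(s['t'],2))
    if f[2]>8.7: break
    z-=0.0008
np.save('z.npy',z)
p,d,W=cloud('scene');cv2.imwrite('pics/s3.png',cv2.resize(p[130:300,170:370],None,fx=4,fy=3.5,interpolation=cv2.INTER_CUBIC)[:,:,::-1])
h=cv2.cvtColor(p,cv2.COLOR_RGB2HSV)
inb=(d>0)&(abs(W[...,0]-.6)<.09)&(abs(W[...,1]-.03)<.06)&(W[...,2]>.015)
g=inb&(h[...,0]>28)&(h[...,0]<50)&(h[...,1]>120)&(h[...,2]>60)
q=W[g];print(g.sum(),np.median(q,0),np.percentile(q[:,2],[5,25,75,95]))
E
```

```text
0.024 [0.6052 0.038  0.0247] [-0.98 -0.48  6.55] 14.92
0.0232 [0.6053 0.038  0.0241] [-1.7  -0.37  7.55] 15.23
0.0224 [0.6053 0.038  0.0233] [-1.55 -0.03  7.89] 15.55
0.0216 [0.6053 0.038  0.0226] [-1.66  0.1   7.89] 15.87
0.0208 [0.6053 0.0379 0.0218] [-2.01  0.23  8.5 ] 16.18
0.02 [0.6053 0.038  0.021 ] [-1.95  0.28  8.87] 16.5
311 [0.61892996 0.02569012 0.04522618] [0.04294964 0.0440993  0.0462077  0.0478007 ]
```

View pics/s3.png

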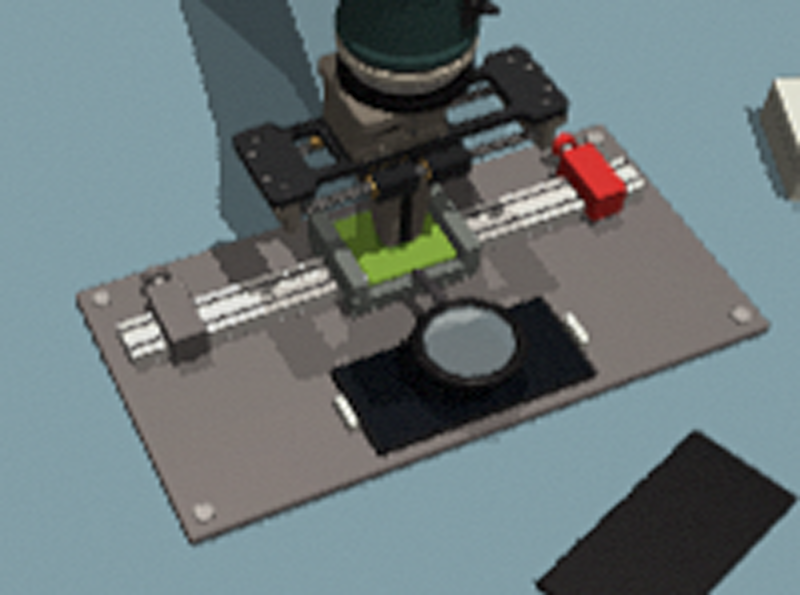

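The pad now reads 45 mm, so it is about 4.5 mm down at 8.9 N, and the slider hasn't moved. Next is the push along the rail.

```bash
python3 - <<'E'
from h import *
z=float(np.load('z.npy'))
f0=np.array([-.2,0,-.1]);A=np.r_[a,0]
def rd(tag):
    F=[]
    for _ in range(3): env.pause(0.02);F.append(env.sense()['wrist_force'])
    s=env.sense();f=np.mean(F,0)-f0
    print(tag,((s['ee_pos'][:2]-start)@a).round(4),s['ee_pos'].round(4),f.round(2),'along',(f@A).round(2),round(s['t'],2));return f@A
rd('0')
env.movel([*(start+a*0.03),z],rate=0.06);rd('30')
env.movel([*(start+a*0.084),z],rate=0.07);rd('84')
for k in range(86,120,2):
    env.movel([*(start+a*k/1000),z],rate=0.05)
    if rd(k)<-9: break
np.save('k.npy',k/1000)
p,d,W=cloud('scene');cv2.imwrite('pics/s4.png',cv2.resize(p[130:300,170:370],None,fx=4,fy=3.5,interpolation=cv2.INTER_CUBIC)[:,:,::-1])
E
```

```text
0 -0.0 [0.6053 0.038  0.0211] [-2.29 -0.07  9.38] along 0.24 16.6
30 0.0305 [0.6015 0.0683 0.0212] [-1.92  0.91  8.88] along 1.16 17.3
84 0.0846 [0.5948 0.1219 0.0213] [-1.27  0.27  8.22] along 0.43 18.27
86 0.0862 [0.5946 0.1235 0.0214] [-0.6  -0.11  8.76] along -0.03 18.57
88 0.0881 [0.5944 0.1254 0.0214] [-1.16  0.12  8.52] along 0.27 18.88
90 0.09 [0.5941 0.1274 0.0214] [-0.86 -0.08  8.84] along 0.04 19.18
92 0.0919 [0.5939 0.1292 0.0214] [-0.6  -0.66  8.35] along -0.57 19.48
94 0.0922 [0.5939 0.1295 0.0214] [ 0.25 -3.04  8.85] along -3.05 19.77
96 0.0934 [0.5938 0.1307 0.0214] [ 0.46 -4.3   8.72] along -4.32 20.07
98 0.0951 [0.5937 0.1324 0.0214] [ 0.12 -4.58  8.27] along -4.55 20.38
100 0.097 [0.5935 0.1343 0.0215] [ 0.31 -4.94  8.85] along -4.94 20.68
102 0.099 [0.5933 0.1363 0.0215] [ 0.99 -4.47  9.28] along -4.56 20.98
104 0.101 [0.5931 0.1383 0.0215] [ 1.12 -5.26  8.7 ] along -5.36 21.27
106 0.1031 [0.5928 0.1403 0.0215] [ 1.2  -4.82  8.52] along -4.94 21.57
108 0.1051 [0.5926 0.1423 0.0215] [ 0.84 -4.83  8.88] along -4.9 21.88
110 0.1071 [0.5923 0.1443 0.0215] [ 0.86 -4.84  8.7 ] along -4.91 22.18
112 0.108 [0.5922 0.1452 0.0215] [ 1.06 -6.8   8.79] along -6.88 22.48
114 0.1079 [0.5922 0.1452 0.0215] [  1.02 -10.26   9.3 ] along -10.31 22.77
```

View pics/s4.png

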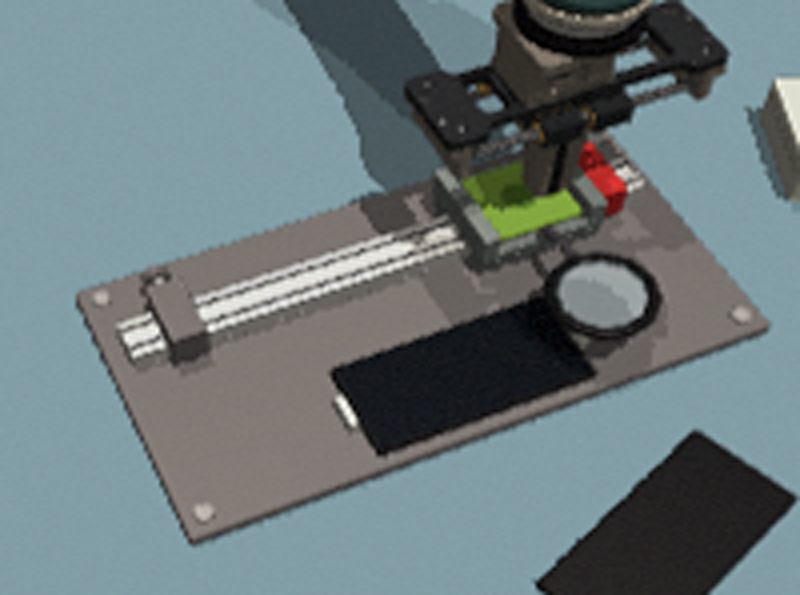

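The slider stopped at 92 mm (about 91 mm expected). The finger then slid up to the ridge and now pushes with 10 N against the stop, with the pad still down. Lifting off straight up.

```bash
python3 - <<'E'
from h import *
q=start+a*0.111
env.movel([*q,0.035],rate=0.05)
env.movel([*q,0.20],rate=0.15)
s=env.sense();print(s['ee_pos'].round(4),s['wrist_force'].round(2),s['t'])
for c in ['scene','top']:
    p,d,W=cloud(c);cv2.imwrite(f'pics/{c}5.png',cv2.resize(p[130:300,170:370],None,fx=4,fy=3.5,interpolation=cv2.INTER_CUBIC)[:,:,::-1] if c=='scene' else p[:,:,::-1])
    h=cv2.cvtColor(p,cv2.COLOR_RGB2HSV)
    inb=(d>0)&(abs(W[...,0]-.6)<.09)&(abs(W[...,1]-.1)<.12)&(W[...,2]>.015)&(W[...,2]<.07)
    g=inb&(h[...,0]>28)&(h[...,0]<50)&(h[...,1]>120)&(h[...,2]>60)
    r=inb&((h[...,0]<8)|(h[...,0]>172))&(h[...,1]>150)&(h[...,2]>70)
    for n,m in (('pad',g),('red',r)):
        w=W[m]; 
        if len(w): print(c,n,m.sum(),np.median(w,0).round(4),'along ext',(w[:,:2]@a).min().round(3),(w[:,:2]@a).max().round(3))
    for n in ['pad_top','red_stop','loupe']: print(n,[(np.round(x['at'],3),round(x['score'],2)) for x in tip_of(c,n)[:1]])
print(env.sense()['t'])
E
```

```text
[0.5894 0.1478 0.199 ] [-0.67  0.11  0.09] 24.5333
scene pad 432 [0.5987 0.1264 0.0501] along ext 0.014 0.078
scene red 128 [0.5928 0.1837 0.0473] along ext 0.093 0.112
pad_top [(array([0.596, 0.129, 0.053]), 0.73)]
red_stop [(array([ 0.587,  0.185, -0.004]), 0.59)]
loupe [(array([0.702, 0.141, 0.058]), 0.68)]
top pad 334 [0.593  0.1252 0.0524] along ext 0.014 0.078
pad_top [(array([0.596, 0.12 , 0.055]), 0.64)]
red_stop []
loupe [(array([0.698, 0.144, 0.058]), 0.45)]
24.9333
```

View pics/scene5.png

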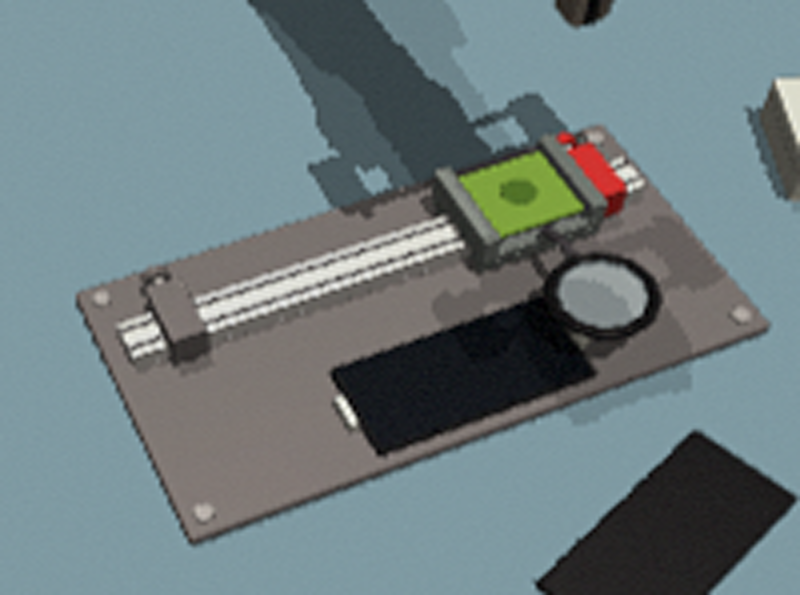

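The slider touches the red stop (no gap near (575,165)), and the pad is back at its original height (50.1 mm, 50.4 mm before). Handing in.

```bash
python3 - <<'E'
from h import *
workorder.finish_job(); print(env.sense()['t'])
E
```

```text
the job is handed in; nothing more can be done
the job is handed in; nothing more can be done
```

I pressed the green pad down with the shut fingers and pushed the slider about 92 mm along the rail until it met the red stop. Then I lifted straight off and handed the job in at about 25 s; no verdict was given.

**Last checks:**
- **At the stop:** Before lifting, the finger pushed with about 10 N along the rail, with the pad still fully or nearly down. In the last scene picture there is no visible gap. Rough depth measurements put the middles about 54–58 mm apart (57 mm is contact).
- **Pad:** It reads 50.1 mm in the scene camera, against 50.4 mm before pressing, so it is up again.
- **Arm clear:** The wrist force is about zero, with the arm reading about 0.2 m above the desk.
- **Magnifier and loose things:** My motions stayed clear of the magnifier, box, screwdriver and wooden case. I did not measure the loose things again at the end.

**What disagreed:**
- **Fingertip height:** The shut fingertips met the pad about 26 mm lower, by the reported TCP height, than its 52 mm top. I found contact by force and depth image instead.
- **Finger slip:** After the slider reached the stop, the finger slid about 15 mm across the pad until it met the end ridge. The slider itself did not move.
- **Top camera:** It no longer detected the red stop in the last check, probably because the arm was in the way.

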